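# Tip the large mill balls out of the sorting tray

### The job

Lift the divided sorting tray by its post and tip it towards one corner over the terracotta bowl, so that the two large balls run out through the gap of their bay into the bowl while everything else stays in its own bay. Then set the tray back down flat on the middle of the ware board and let go, without disturbing the jar, the brush or the mug.

Things in the scene. Friction and masses are not known exactly. Their poses are not given: they have to be found in the camera images.
- tray_handle (a point): Point on the axis of the upright square wooden post (22 x 22 mm, top 20 mm above this point) at the centre of a loose wooden sorting tray, 0.35 kg, 174 mm square; the point is 85 mm above the tray's underside. z runs up the post; x and y run along the tray's sides, its dividers and the post's faces. Four equal bays: +x+y large balls, -x+y small balls, -x-y rods, +x-y chips.
- tray_spout (a point): Tip of the tray's spout for the bay of the large balls: the bare +x+y corner of the tray's floor, on its underside, 123 mm from the post's axis; axes as the tray. Each bay has such a gap at its own outer corner: the outer walls stop 50 mm short of the corner and a sill 3 mm high crosses it at 45 degrees.
- tray_bay (a point): Middle of the floor of the tray's +x+y bay (the large balls'), on its upper face. Floor 5 mm thick, walls and dividers 5 mm thick, rims 32 mm above the underside. The large balls roll over their sill once the tray leans 35 to 40 degrees straight towards that corner; 46 is ample. Jerky carrying can also send them over it.
- ball0_center (a point): Centre of a large white porcelain ball, 28 mm in diameter, 29 g, loose; one of two in one bay of the tray.
- ball1_center (a point): Centre of a large white porcelain ball, 28 mm in diameter, 29 g, loose; one of two in one bay of the tray.
- bead0_center (a point): Centre of a small white porcelain ball, 20 mm in diameter, loose; one of two in one bay of the tray. Stays in its bay.
- bead1_center (a point): Centre of a small white porcelain ball, 20 mm in diameter, loose; one of two in one bay of the tray. Stays in its bay.
- rod0_center (a point): Centre of a short white porcelain rod, 14 mm in diameter, 30 mm long, loose, lying in one bay of the tray. Stays in its bay.
- rod1_center (a point): Centre of a short white porcelain rod, 14 mm in diameter, 30 mm long, loose, lying in one bay of the tray. Stays in its bay.
- chip0_center (a point): Centre of a flat white porcelain chip, 20 x 34 x 8 mm, loose, lying flat in one bay of the tray. Stays in its bay.
- chip1_center (a point): Centre of a flat white porcelain chip, 20 x 34 x 8 mm, loose, lying flat in one bay of the tray. Stays in its bay.
- bowl_rim (a point): Round terracotta bowl, open upward, 170 mm across the rim, 65 mm high, 0.6 kg, loose on the table. This point is the centre of its mouth, level with the rim; z up.
- board_top (a point): Plain wooden ware board, 240 mm square, 14 mm thick, fixed to the table; the tray stands on its middle at the start. This point is the centre of its top face; x and y run along its sides.
- pot: Small amber glass jar, 44 mm across, 50 mm high, loose, standing on the table between bowl and board; origin at the centre of its underside. A bystander.
- brush: Paint brush about 140 mm long lying on the table between bowl and board, loose; its own x runs along it. A bystander.
- mug: Blue-glazed mug, 76 mm across, 90 mm high, loose, on the table's far middle; origin at the centre of its underside. A bystander.
There are look-alikes about, which are no part of the job. Of the things that look like the part that bears tray_handle, the larger one is meant.

How it is judged:
By the outcome, as a careful person would: the job done as asked, in the order asked, and still so for the second after the job is handed in, with the robot touching nothing.
It also fails if it takes over 64 s, if anything falls off the work surface, if the arm or the gripper's body presses on something with over 40 N, if the wrist force passes 120 N, or if a joint passes its speed limit or range.

### The arm

A 6-joint arm with a two-finger parallel gripper is mounted at the origin on the work surface. World frame = base frame: x ahead of the robot, y to its left, z up, the work surface at z = 0. Lengths are in m, angles in rad, forces in N, time in s.
With the tool pointing down it reaches from about 0.375 to 0.975 m from the base axis. Payload 3.8 kg.
Tool frame: the origin (TCP) lies on the centre line of the jaws, within the pads' length; the fingertips stand 14 mm ahead of it and the grasp point (between the pads) lies 5 mm behind it; z points along the fingers, x is the direction in which the jaws open and shut, and the axes are right-handed (so a half turn about z gives the same grasp; the last joint's range is limited). The gripper opens to 85 mm and grips with 20 to 120 N. Pads are 22 mm wide; open, the fingers measure 114 mm over their backs; the gripper's body (76 mm by 85 mm) begins 54 mm behind the grasp point. The pads swing forward as they close: fully open they stand 13 mm farther back than shut.
Start: joints at [1.253, 0.264, 1.604, -0, 1.274, -0.037], TCP at [0.187, 0.649, 0.245] pointing down, gripper open.
Joint ranges: [-2.63, 2.63], [-0.94, 2.18], [0.31, 2.57], [-1.31, 4.45], [0, 2.66], [-2.55, 2.55]. Speed limits (rad/s): [2.57, 2.57, 3.14, 3.14, 3.14, 3.14].

### API

Orientations are given as a rotation vector (axis times angle).
In Python, from workcell import bot gives the robot as it stands. The module is installed in compiled form; this text tells all that it offers.
- The arm moves only by the tool arm_command, never from a script. Its argument "steps" is one flat list of numbers, 7 for each row, row after row: the shift along the tool's x, y, z in units of 30 mm (1.0 is 30 mm), then the turn, a rotation vector about the tool's x, y, z in units of 6 degrees (1.0 is 6 degrees), then the opening, from 0 (shut) to 1 (fully open). In form: [tx, ty, tz, ax, ay, az, fingers, tx, ty, tz, ax, ay, az, fingers, ...]. A call has 1 to 10 rows; each row shifts and turns the commanded pose from where the row before left it, along the tool's axes as they then stand; what a row does not reach is not made up. A row lasts 1/8 s, in which the tool goes at most 62.5 mm and 10.7 degrees, less where a joint would pass 70% of its speed; a pose out of reach is approached as far as the arm can. A call is refused whole if a number of a shift passes 1 or a number of a turn 1, either way. A call with a gripper value outside its range is refused whole. The fingers move at their own pace and stop on an object; "squeeze" is the grip in N (left out, the last holds). Time passes only in rows, so rows that do not move let the fingers close. It gives the time, the measured TCP pose, the force and the opening at its end, in the units of the state.
- bot.read_state(): the state, without advancing time (a new reading comes with each control period).
- bot.read_camera(name): name is "scene" or "top" or "wrist"; returns a dict with "img" (384x512x3 uint8, red, green, blue), "camera_matrix" (3x3 intrinsics, pixels), "pose" (4x4, takes a point from camera to world coordinates); the wrist camera has in their place "T_tool_cam" (4x4, takes a point from camera to tool coordinates, whose origin is the TCP and whose axes are the tool frame's). Camera axes: x right, y down, z forward; pixel columns grow to the right and rows downward; lengths in m; the calibration is good to about 2 mm. A picture is of the moment at which its call begins: read the wrist's pose just before it. There is no depth.
- bot.finish_job(): hands the job in, once; it reports no verdict.
The state is a dict: "time": time; "q": joint angles; "joint_vel": joint speeds; "joint_torque": joint torques, N m; "tool_pos": TCP position; "tcp_rot": TCP orientation; "wrist_force": force on the tool from outside, world axes, zero at the start; "torque": the same for the moment, N m; "width": opening from 0.0 (shut) to 1.0 (fully open).
Only numpy, scipy, OpenCV 4.12 (cv2) and the standard library are available. Lean on these libraries where they do the work, as an engineer would, in place of code of your own. Each camera call takes 0.05 s, during which the arm holds its last target.

## Working session

There is one attempt and no reset: what is moved stays moved. The work goes in short steps, Python scripts to look and compute and a tool call to move; the robot and the scene stay as the last step left them, time stands still between calls to the robot, and variables do not carry over. Pictures are saved under pics/ and viewed, and the job is handed in when it is done.

Besides the shell and the picture viewer there is one more tool, called as a command line: name --argument value ..., lists and objects as JSON in quotes. arm_command: Moves the arm, as the interface text tells. Its arguments: {"type":"object","properties":{"steps":{"type":"array","items":{"type":"number"}},"squeeze":{"type":"number"}},"required":["steps"]}

```bash
mkdir -p pics; ls
python3 - <<'E'
from workcell import bot
import cv2,numpy as np
s=bot.read_state();print(s)
for n in ["scene","top","wrist"]:
    c=bot.read_camera(n);cv2.imwrite(f"pics/{n}0.png",c["img"][:,:,::-1]);np.savez(f"{n}0.npz",**c)
    print(n,c["camera_matrix"],c.get("pose",c.get("T_tool_cam")))
E
```

```text
pics
{'time': 0.0, 'q': array([ 1.25311189e+00,  2.64730227e-01,  1.60540730e+00,  2.96891618e-05,
        1.27372220e+00, -3.69294366e-02]), 'joint_vel': array([ 1.24443785e-03, -6.41973166e-06, -9.76830695e-04, -7.86662789e-05,
       -1.58790298e-03,  2.29081906e-03]), 'joint_torque': array([ 1.62988563e-04, -5.15106189e+01, -3.67321658e+01,  2.39404344e-04,
        1.22025763e-02, -2.56977373e-06]), 'tool_pos': array([0.18681548, 0.6478805 , 0.24395948]), 'tcp_rot': array([ 2.50939771,  1.88799602, -0.00294702]), 'wrist_force': array([ 0.0232687 , -0.12990395, -1.04187251]), 'torque': array([-0.0333893 ,  0.08348385,  0.01160496]), 'width': 0.9994130076514586}
scene [[399.63323155   0.         252.29929305]
 [  0.         399.63323155 193.15622551]
 [  0.           0.           1.        ]] [[-0.57227935  0.52726568 -0.6280822   1.19184134]
 [ 0.8198724   0.38419625 -0.42450263  0.45788384]
 [ 0.01748116 -0.75788135 -0.65215816  0.78856482]
 [ 0.          0.          0.          1.        ]]
top [[354.16370963   0.         253.55216891]
 [  0.         354.16370963 188.56845746]
 [  0.           0.           1.        ]] [[-0.02368893 -0.98618739  0.16393068  0.40857296]
 [-0.99930546  0.02807674  0.0245009   0.00435155]
 [-0.02876511 -0.16323642 -0.98616755  0.94644021]
 [ 0.          0.          0.          1.        ]]
wrist [[293.69671015   0.         254.71445443]
 [  0.         293.69671015 189.97299784]
 [  0.           0.           1.        ]] [[ 9.99998511e-01  3.06873208e-04 -1.69844531e-03  7.52552892e-06]
 [ 2.03009143e-04  9.56322509e-01  2.92313560e-01 -7.41164938e-02]
 [ 1.71396468e-03 -2.92313470e-01  9.56321022e-01 -1.29249169e-01]
 [ 0.00000000e+00  0.00000000e+00  0.00000000e+00  1.00000000e+00]]
```

View pics/scene0.png

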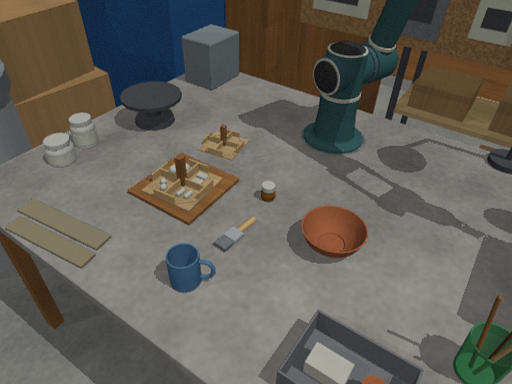

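View pics/top0.png

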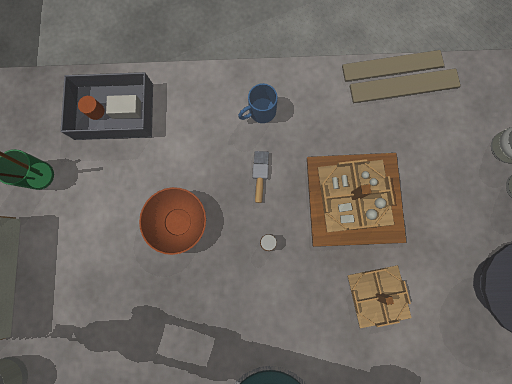

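View pics/wrist0.png

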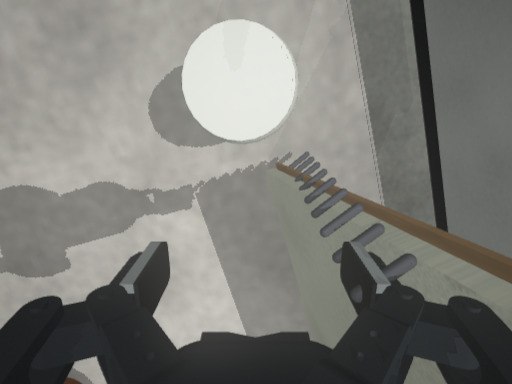

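Run:
```python
import cv2
a=cv2.imread("pics/top0.png")[130:350,120:430];cv2.imwrite("pics/top0z.png",cv2.resize(a,None,fx=2.5,fy=2.5,interpolation=cv2.INTER_CUBIC))
a=cv2.imread("pics/scene0.png")[110:270,110:380];cv2.imwrite("pics/scene0z.png",cv2.resize(a,None,fx=2.9,fy=2.9,interpolation=cv2.INTER_CUBIC))
```

```text
(no output)
```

View pics/top0z.png

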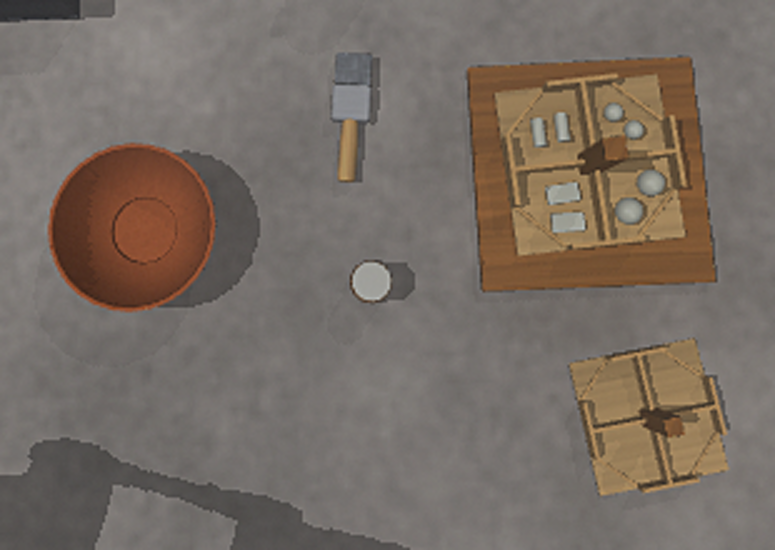

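View pics/scene0z.png

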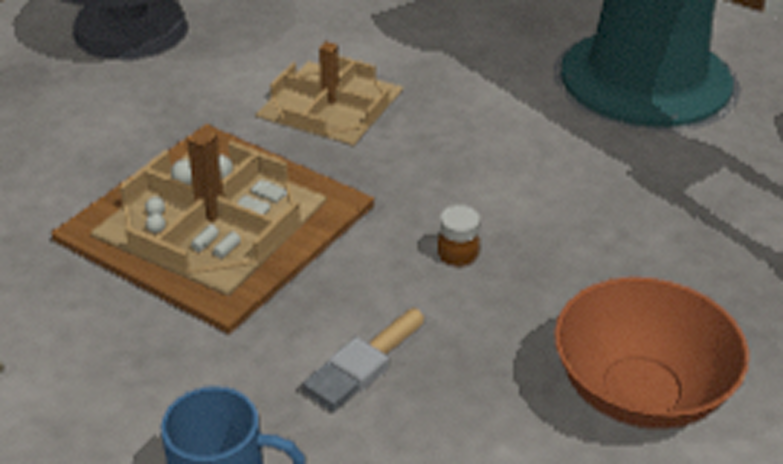

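```bash
cat > h.py <<'E'
import numpy as np,cv2
from scipy.spatial.transform import Rotation as R
def ray(c,uv,T=None):
    P=np.asarray(c["pose"]) if T is None else T
    d=np.linalg.inv(c["camera_matrix"])@np.array([uv[0],uv[1],1.]);return P[:3,3],P[:3,:3]@d
def onz(c,uv,z,T=None):
    o,d=ray(c,uv,T);return o+d*(z-o[2])/d[2]
E
python3 - <<'E'
from h import *
np.set_printoptions(precision=4,suppress=True)
t=np.load("top0.npz");s=np.load("scene0.npz")
Z=lambda p:(120+p[0]/2.5-.3,130+p[1]/2.5-.3)
Zs=lambda p:(110+p[0]/2.9,110+p[1]/2.9)
def quad(c,pts,z):
    q=np.array([onz(c,p,z)[:2] for p in pts]);print(q.mean(0),np.linalg.norm(q-np.roll(q,1,0),axis=1),[round(np.degrees(np.arctan2(*(q[(i+1)%4]-q[i])[::-1])),1) for i in range(4)]);return q
print("board");quad(t,[Z(p) for p in [(468,68),(691,58),(716,281),(483,291)]],.014)
quad(s,[Zs(p) for p in [(51,235),(210,124),(375,203),(230,331)]],.014)
print("tray");print(quad(t,[Z(p) for p in [(497,94),(658,74),(686,238),(518,256)]],.019))
print("post top from top",onz(t,Z((613,148)),.119)); print("scene",onz(s,Zs((203,132)),.119))
# bowl
hsv=cv2.cvtColor(t["img"],cv2.COLOR_RGB2HSV)
m=cv2.inRange(hsv,(4,110,60),(14,255,255));n,l,st,ce=cv2.connectedComponentsWithStats(m)
i=[k for k in range(1,n) if abs(ce[k][0]-173)<15 and abs(ce[k][1]-220)<15 and st[k,4]>500][0]
pts=np.argwhere(l==i)[:,::-1].astype(np.int32);e=cv2.fitEllipse(cv2.convexHull(pts));print(e,st[i])
c=onz(t,e[0],.065);print("bowl",c,np.linalg.norm(onz(t,(e[0][0]+e[1][0]/2,e[0][1]),.065)-c)*2)
print("jar",onz(t,Z((371,281)),.05),"brush",onz(t,Z((354,55)),0.01),onz(t,Z((347,180)),.01),"mug",onz(t,(262,90),.09))
print("start rack?")
E
```

```text
board
[ 0.5292 -0.24  ] [0.2377 0.2388 0.2369 0.2393] [np.float64(-89.1), np.float64(-178.9), np.float64(91.1), np.float64(1.0)]
[ 0.5351 -0.2326] [0.2401 0.2422 0.24   0.234 ] [np.float64(-179.2), np.float64(88.9), np.float64(0.9), np.float64(-89.2)]
tray
[ 0.537  -0.2398] [0.1725 0.1726 0.1751 0.1741] [np.float64(-84.5), np.float64(-175.3), np.float64(94.7), np.float64(4.1)]
[[ 0.6153 -0.1472]
 [ 0.6319 -0.319 ]
 [ 0.4574 -0.3332]
 [ 0.4432 -0.1597]]
post top from top [ 0.5379 -0.2364  0.119 ]
scene [ 0.5334 -0.2404  0.119 ]
((172.23760986328125, 220.60231018066406), (65.49677276611328, 67.84746551513672), 36.9100227355957) [ 139  187   67   68 3507]
bowl [0.4796 0.2317 0.065 ] 0.16465492444739965
jar [ 0.4209 -0.0065  0.05  ] brush [0.6655 0.0041 0.01  ] [0.5284 0.0153 0.01  ] mug [ 0.8069 -0.0022  0.09  ]
start rack?
```

arm_command --steps '[-0.6,0,-1,0,0,0,1,-1,0,-1,0,0,0,1,-1,0,0,0,0,1,1,-1,0,0,0,0,1,1,-1,0,0,0,0,1,1,-1,0,0,0,0,1,1,-1,0,0,0,0,1,1,-1,0.4,0,0,0,1,1,-1,0.6,0,0,0,1,1,-0.8,0.8,0,0,0,1,1]'

```text
time: 1.4
tool_pos: [0.0697, 0.3751, 0.3049]
tcp_rot: [3.062, 0.7, -0.001]
wrist_force: [0.5, -0.1, -0.5]
width: 0.999
```

```bash
cat >> h.py <<'E'
def plan(pos,az,s=None):
    """remaining move to a tool-down pose: tool axes shift in units (rotated first)"""
    x=np.array([np.cos(az),np.sin(az)]);y=np.array([np.sin(az),-np.cos(az)])
    d=np.array(pos)-s["tool_pos"];return np.array([d[:2]@x,d[:2]@y,-d[2]])/.03
def rep(s):
    M=R.from_rotvec(s["tcp_rot"]).as_matrix();print("t",s["time"],"p",s["tool_pos"].round(4),"xaz",np.degrees(np.arctan2(M[1,0],M[0,0])).round(2),"z",M[:,2].round(4),"q",s["q"].round(3),"F",s["wrist_force"].round(2),"w",round(s["width"],3));return M
E
python3 - <<'E'
from h import *
from workcell import bot
s=bot.read_state();rep(s);print(plan((.536,-.239,.305),np.radians(5),s))
E
```

```text
t 1.4 p [0.0697 0.3751 0.3049] xaz 25.75 z [-2.e-04 -5.e-04 -1.e+00] q [ 1.322 -0.354  2.088  0.     1.408  0.872] F [ 0.53 -0.07 -0.5 ] w 0.999
[ 1.36992265e+01  2.17481174e+01 -2.55224039e-03]
```

arm_command --steps '[1,0.4,0,0,0,0,1,1,0.6,0,0,0,0,1,1,0.8,0,0,0,0,1,1,1,0,0,0,0,1,1,1,0,0,0,0,1,1,1,0,0,0,0,1,0.8,1,0,0,0,0.8,1,0.6,1,0,0,0,0.9,1,0.4,1,0,0,0,0.9,1,0.4,1,0,0,0,0.9,1]'

```text
time: 2.65
tool_pos: [0.3948, 0.2336, 0.3049]
tcp_rot: [3.139, 0.129, -0.001]
wrist_force: [1.0, 0.2, -0.2]
width: 0.997
```

Run:
```python
from h import *
from workcell import bot
s=bot.read_state();rep(s);print(plan((.536,-.239,.305),np.radians(5),s))
```

```text
t 2.65 p [0.3948 0.2336 0.3049] xaz 4.72 z [-6.e-04 -3.e-04 -1.e+00] q [ 0.48  -0.188  1.963  0.     1.367  0.397] F [ 1.04  0.22 -0.17] w 0.997
[ 3.31498722e+00  1.61023394e+01 -3.38638330e-03]
```

arm_command --steps '[0.4,1,0,0,0,0,1,0.4,1,0,0,0,0,1,0.4,1,0,0,0,0,1,0.4,1,0,0,0,0,1,0.4,1,0,0,0,0,1,0.4,1,0,0,0,0,1,0.4,1,0,0,0,0,1,0.4,1,0,0,0,0,1,0.1,1,0,0,0,0,1,0,1,0,0,0,0,1]'

```text
time: 3.9
tool_pos: [0.5186, -0.0569, 0.3048]
tcp_rot: [-3.139, -0.135, 0.001]
wrist_force: [0.2, 0.5, -1.0]
width: 1.0
```

arm_command --steps '[0,1,0,0,0,0,1,0,1,0,0,0,0,1,0,1,0,0,0,0,1,0,0.8,0,0,0,0,1,0,0.4,0,0,0,0,1,0,0,0,0,0,0,1,0,0,0,0,0,0,1]'

```text
time: 4.78
tool_pos: [0.5293, -0.1806, 0.3051]
tcp_rot: [-3.138, -0.135, 0.0]
wrist_force: [-0.8, -0.3, 0.1]
width: 0.997
```

Run:
```python
from h import *
from workcell import bot
s=bot.read_state();rep(s)
c=bot.read_camera("wrist");cv2.imwrite("pics/w1.png",c["img"][:,:,::-1])
T=np.eye(4);T[:3,:3]=R.from_rotvec(s["tcp_rot"]).as_matrix();T[:3,3]=s["tool_pos"]
np.savez("w1.npz",img=c["img"],camera_matrix=c["camera_matrix"],pose=T@c["T_tool_cam"])
```

```text
t 4.775 p [ 0.5293 -0.1806  0.3051] xaz 4.94 z [-3.e-04  6.e-04 -1.e+00] q [-0.374  0.013  1.778  0.     1.351 -0.46 ] F [-0.81 -0.32  0.08] w 0.997
```

View pics/w1.png

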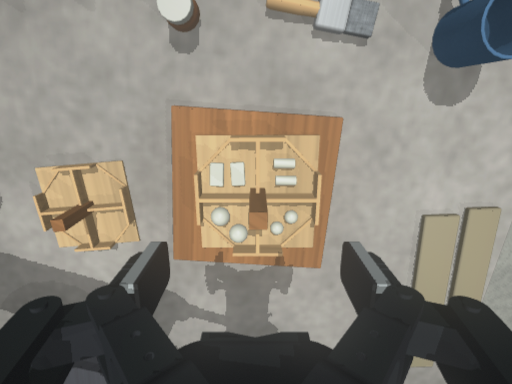

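Run:
```python
import cv2
a=cv2.imread("pics/w1.png")[95:280,160:355];cv2.imwrite("pics/w1z.png",cv2.resize(a,None,fx=3.2,fy=3.2,interpolation=cv2.INTER_CUBIC))
```

```text
(no output)
```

View pics/w1z.png

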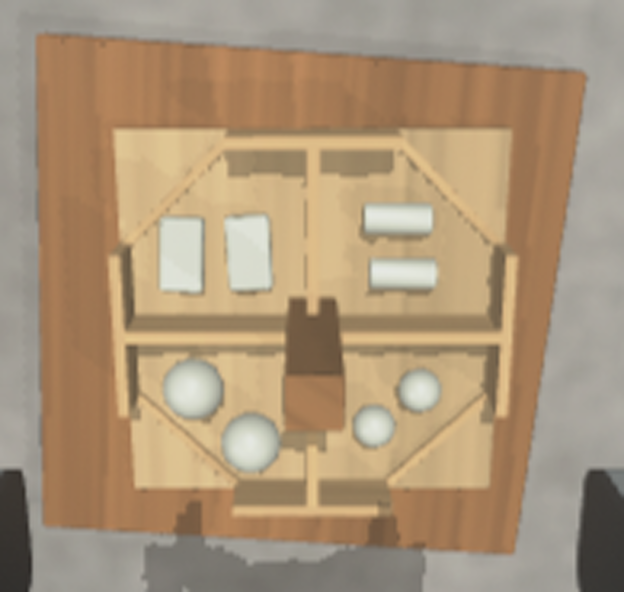

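Run:
```python
from h import *
np.set_printoptions(precision=4,suppress=True)
t=np.load("w1.npz");Z=lambda p:(160+p[0]/3.2-.35,95+p[1]/3.2-.35)
def quad(c,pts,z):
    q=np.array([onz(c,p,z)[:2] for p in pts]);print(q.mean(0),np.linalg.norm(q-np.roll(q,1,0),axis=1),[round(np.degrees(np.arctan2(*(q[(i+1)%4]-q[i])[::-1])),1) for i in range(4)])
quad(t,[Z(p) for p in [(37,34),(586,71),(514,553),(43,526)]],.014)
quad(t,[Z(p) for p in [(113,128),(512,128),(490,488),(135,488)]],.019)
quad(t,[Z(p) for p in [(284,376),(343,376),(345,430),(283,430)]],.119)
from workcell import bot
s=bot.read_state()
print(plan((.5365,-.239,.12),np.radians(5),s))
```

```text
[ 0.5301 -0.2406] [0.2392 0.2379 0.239  0.2391] [np.float64(1.2), np.float64(-88.8), np.float64(-178.8), np.float64(90.9)]
[ 0.5383 -0.2398] [0.1751 0.1744 0.175  0.1746] [np.float64(4.9), np.float64(-84.9), np.float64(-175.0), np.float64(95.0)]
[ 0.538  -0.2398] [0.0212 0.0212 0.0212 0.0227] [np.float64(5.0), np.float64(-82.4), np.float64(-175.0), np.float64(93.6)]
[0.0673 1.9618 6.1751]
```

Run:
```python
from h import *
from workcell import bot
s=bot.read_state()
print(plan((.538,-.240,.094),np.radians(5),s))
```

```text
[0.11419    1.99938683 7.04173448]
```

arm_command --steps '[0.06,1,0,0,0,0,1,0.05,1,0,0,0,0,1,0,0,1,0,0,0,1,0,0,1,0,0,0,1,0,0,1,0,0,0,1,0,0,1,0,0,0,1,0,0,1,0,0,0,1,0,0,0,0,0,0,1]' --squeeze 40

```text
time: 5.82
tool_pos: [0.5358, -0.239, 0.1524]
tcp_rot: [-3.135, -0.136, 0.009]
wrist_force: [0.1, -0.3, -0.0]
width: 1.001
```

Run:
```python
from h import *
from workcell import bot
s=bot.read_state();rep(s)
print(plan((.538,-.240,.094),np.radians(5),s))
c=bot.read_camera("wrist");cv2.imwrite("pics/w2.png",c["img"][:,:,::-1])
```

```text
t 5.825 p [ 0.5358 -0.239   0.1524] xaz 4.97 z [-0.0056  0.003  -1.    ] q [-0.462  0.178  1.887  0.     1.083 -0.549] F [ 0.06 -0.28 -0.03] w 1.001
[0.06979403 0.04027168 1.94654506]
```

View pics/w2.png

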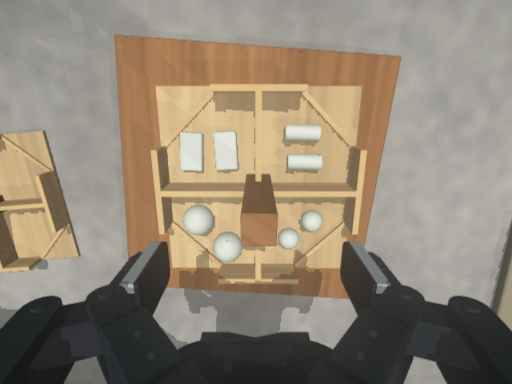

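arm_command --steps '[0.06,0.04,0.7,0,0,0,1,0,0,0.7,0,0,0,1,0,0,0.5,0,0,0,1,0,0,0,0,0,0,1,0,0,0,0,0,0,0.6,0,0,0,0,0,0,0.4,0,0,0,0,0,0,0.3]'

```text
time: 6.75
tool_pos: [0.5402, -0.2422, 0.0991]
tcp_rot: [3.138, 0.134, 0.002]
wrist_force: [0.7, 1.0, -0.9]
width: 0.38
```

Run:
```python
from h import *
from workcell import bot
s=bot.read_state();rep(s)
print(plan((.538,-.240,.094),np.radians(5),s))
c=bot.read_camera("wrist");cv2.imwrite("pics/w3.png",c["img"][:,:,::-1])
```

```text
t 6.75 p [ 0.5402 -0.2422  0.0991] xaz 4.91 z [ 1.2e-03 -6.0e-04 -1.0e+00] q [-0.464  0.24   1.922 -0.     0.979 -0.549] F [ 0.72  0.96 -0.89] w 0.38
[-0.06667739 -0.08023541  0.16944749]
```

View pics/w3.png

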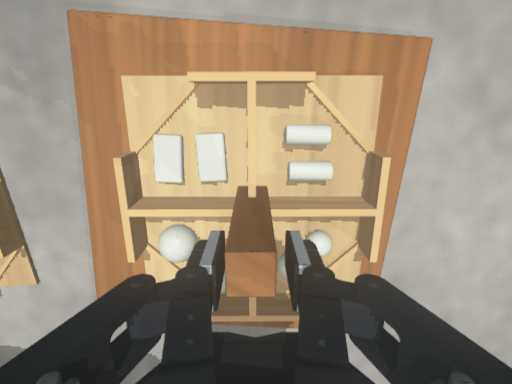

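arm_command --steps '[-0.07,-0.08,0.17,0,0,0,0.38,0,0,0,0,0,0,0.38,0,0,0,0,0,0,0.25,0,0,0,0,0,0,0.15,0,0,0,0,0,0,0.1,0,0,0,0,0,0,0]'

```text
time: 7.55
tool_pos: [0.5375, -0.2396, 0.093]
tcp_rot: [-3.139, -0.134, -0.0]
wrist_force: [1.1, 0.6, -2.4]
width: 0.258
```

arm_command --steps '[0,0,0,0,0,0,0,0,0,0,0,0,0,0,0,0,0,0,0,0,0]' --squeeze 100

```text
time: 7.92
tool_pos: [0.5374, -0.2398, 0.0932]
tcp_rot: [3.139, 0.135, 0.0]
wrist_force: [0.7, 0.4, -1.0]
width: 0.245
```

Run:
```python
from h import *
from workcell import bot
s=bot.read_state();rep(s)
c=bot.read_camera("wrist");cv2.imwrite("pics/w4.png",c["img"][:,:,::-1])
```

```text
t 7.925 p [ 0.5374 -0.2398  0.0932] xaz 4.91 z [ 0.e+00 -1.e-04 -1.e+00] q [-0.462  0.241  1.932 -0.     0.968 -0.548] F [ 0.73  0.43 -1.03] w 0.245
```

View pics/w4.png

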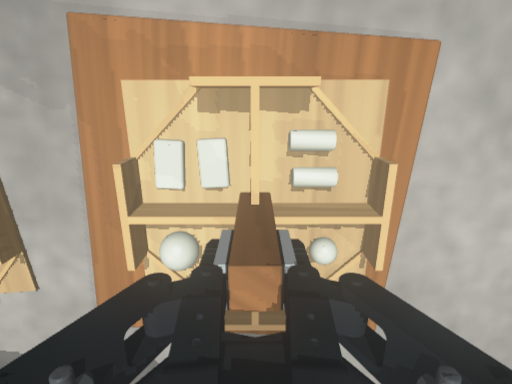

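arm_command --steps '[0,0,-0.1,0,0,0,0,0,0,-0.2,0,0,0,0,0,0,-0.4,0,0,0,0,0,0,-0.6,0,0,0,0,0,0,-0.7,0,0,0,0,0,0,-0.8,0,0,0,0,0,0,-0.8,0,0,0,0,0,0,-0.6,0,0,0,0,0,0,-0.4,0,0,0,0,0,0,-0.2,0,0,0,0]'

```text
time: 9.22
tool_pos: [0.5376, -0.2398, 0.238]
tcp_rot: [3.138, 0.135, 0.001]
wrist_force: [0.3, -0.0, -5.0]
width: 0.245
```

Run:
```python
from h import *
from workcell import bot
s=bot.read_state();rep(s)
c=bot.read_camera("wrist");cv2.imwrite("pics/w5.png",c["img"][:,:,::-1])
print(plan((.541,.261,.24),np.radians(4.9),s))
```

```text
t 9.225 p [ 0.5376 -0.2398  0.238 ] xaz 4.91 z [ 7.e-04 -3.e-04 -1.e+00] q [-0.462  0.106  1.803  0.     1.232 -0.548] F [ 0.31 -0.02 -4.98] w 0.245
[  1.53988599 -16.62220887  -0.06560865]
```

View pics/w5.png

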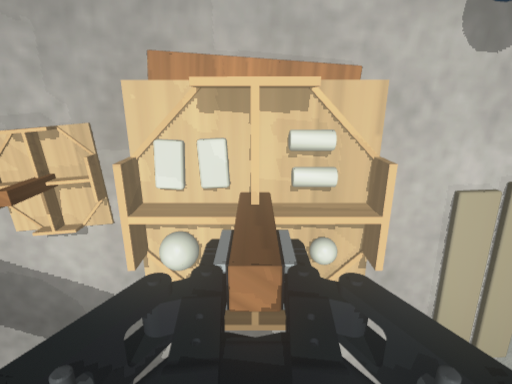

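arm_command --steps '[0,-0.1,0,0,0,0,0,0.02,-0.25,0,0,0,0,0,0.04,-0.4,0,0,0,0,0,0.05,-0.55,0,0,0,0,0,0.07,-0.7,0,0,0,0,0,0.08,-0.8,0,0,0,0,0,0.08,-0.8,0,0,0,0,0,0.08,-0.8,0,0,0,0,0,0.08,-0.8,0,0,0,0,0,0.08,-0.8,0,0,0,0,0]'

```text
time: 10.52
tool_pos: [0.5391, -0.0568, 0.2374]
tcp_rot: [-3.138, -0.136, -0.001]
wrist_force: [0.4, -0.3, -5.3]
width: 0.245
```

arm_command --steps '[0.08,-0.8,0,0,0,0,0,0.08,-0.8,0,0,0,0,0,0.08,-0.8,0,0,0,0,0,0.08,-0.8,0,0,0,0,0,0.08,-0.8,0,0,0,0,0,0.08,-0.8,0,0,0,0,0,0.08,-0.8,0,0,0,0,0,0.08,-0.8,0,0,0,0,0,0.07,-0.7,0,0,0,0,0,0.06,-0.6,0,0,0,0,0]'

```text
time: 11.78
tool_pos: [0.5422, 0.1748, 0.2373]
tcp_rot: [-3.139, -0.136, -0.0]
wrist_force: [0.2, -0.5, -6.2]
width: 0.243
```

Run:
```python
from h import *
from workcell import bot
s=bot.read_state();rep(s)
print(plan((.541,.261,.24),np.radians(4.9),s))
```

```text
t 11.775 p [0.5422 0.1748 0.2373] xaz 4.96 z [ 1.e-04  0.e+00 -1.e+00] q [ 0.268  0.071  1.842 -0.     1.228  0.182] F [ 0.16 -0.52 -6.22] w 0.243
[ 0.20469961 -2.86543782 -0.0910078 ]
```

arm_command --steps '[0.04,-0.5,0,0,0,0,0,0.04,-0.5,0,0,0,0,0,0.04,-0.45,0,0,0,0,0,0.03,-0.4,0,0,0,0,0,0.02,-0.35,0,0,0,0,0,0.02,-0.3,0,0,0,0,0,0.01,-0.2,0,0,0,0,0,0,-0.12,0,0,0,0,0,0,0,0,0,0,0.1,0,0,0,0,0,0,0.2,0]'

```text
time: 13.02
tool_pos: [0.5413, 0.2578, 0.2372]
tcp_rot: [3.14, 0.083, -0.0]
wrist_force: [-0.8, 0.5, -6.6]
width: 0.242
```

arm_command --steps '[0,0,0,0,0,0.3,0,0,0,0,0,0,0.4,0,0,0,0,0,0,0.5,0,0,0,0,0,0,0.6,0,0,0,0,0,0,0.6,0,0,0,0,0,0,0.5,0,0,0,0,0,0,0.4,0,0,0,0,0,0,0.3,0,0,0,0,0,0,0.1,0,0,0,0,0,0,0,0]'

```text
time: 14.28
tool_pos: [0.5414, 0.258, 0.2372]
tcp_rot: [3.098, -0.521, 0.0]
wrist_force: [0.8, 0.1, -6.1]
width: 0.251
```

Run:
```python
from h import *
from workcell import bot
s=bot.read_state();rep(s)
c=bot.read_camera("wrist");cv2.imwrite("pics/w6.png",c["img"][:,:,::-1])
c=bot.read_camera("top");cv2.imwrite("pics/t6.png",c["img"][:,:,::-1])
c=bot.read_camera("scene");cv2.imwrite("pics/s6.png",c["img"][:,:,::-1])
```

```text
t 14.275 p [0.5414 0.258  0.2372] xaz -19.09 z [ 1.e-04 -0.e+00 -1.e+00] q [ 0.403  0.128  1.78  -0.     1.233  0.736] F [ 0.78  0.06 -6.11] w 0.251
```

View pics/w6.png

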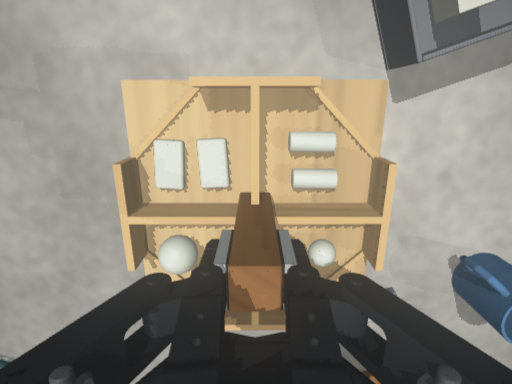

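View pics/t6.png

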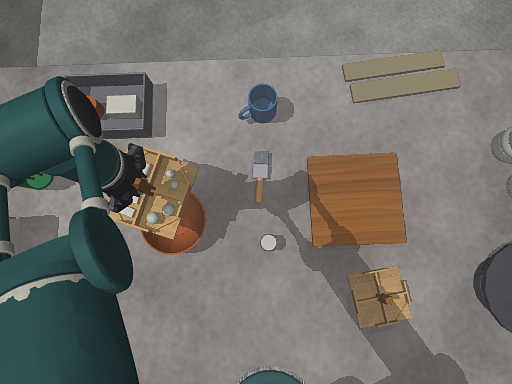

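View pics/s6.png

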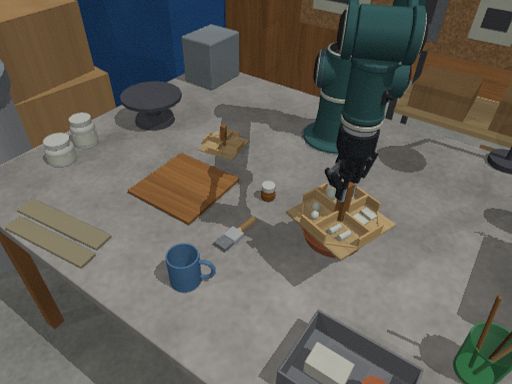

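arm_command --steps '[0,0,0.3,0.1,0.1,0,0,0,0,0,0.2,0.2,0,0,0,0,0,0.3,0.3,0,0,0,0,0,0.35,0.35,0,0,0,0,0,0.4,0.4,0,0,0,0,0,0.4,0.4,0,0,0,0,0,0.4,0.4,0,0,0,0,0,0.4,0.4,0,0,0,0,0,0.35,0.35,0,0,0,0,0,0.2,0.2,0,0]'

```text
time: 15.68
tool_pos: [0.5398, 0.2574, 0.2271]
tcp_rot: [-2.788, 0.469, -0.537]
wrist_force: [0.7, 0.6, -5.6]
width: 0.245
```

```bash
cat > snap.py <<'E'
import sys
from h import *
from workcell import bot
s=bot.read_state();M=rep(s);print("lean",np.degrees(np.arccos(-M[2,2])).round(2))
u=(M@np.array([-1,1,0]))/2**.5
for n in sys.argv[2:]:
    c=bot.read_camera(n);cv2.imwrite(f"pics/{n[0]}{sys.argv[1]}.png",c["img"][:,:,::-1])
    if n!="wrist":
        x0,y0,x1,y1=(100,120,240,270) if n=="top" else (260,130,420,290)
        cv2.imwrite(f"pics/{n[0]}{sys.argv[1]}z.png",cv2.resize(c["img"][y0:y1,x0:x1,::-1],None,fx=3.5,fy=3.5,interpolation=cv2.INTER_CUBIC))
E
python3 snap.py 7 top scene wrist
```

```text
t 15.675 p [0.5398 0.2574 0.2271] xaz -22.19 z [ 0.3976  0.1933 -0.897 ] q [ 0.387 -0.13   2.122  0.045  0.692  0.692] F [ 0.69  0.65 -5.59] w 0.245
lean 26.24
```

View pics/t7z.png

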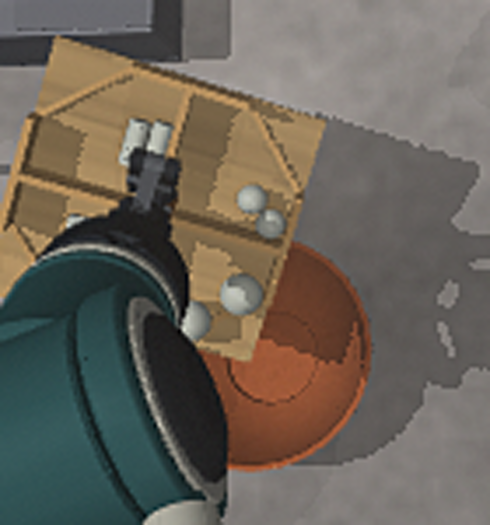

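View pics/s7z.png

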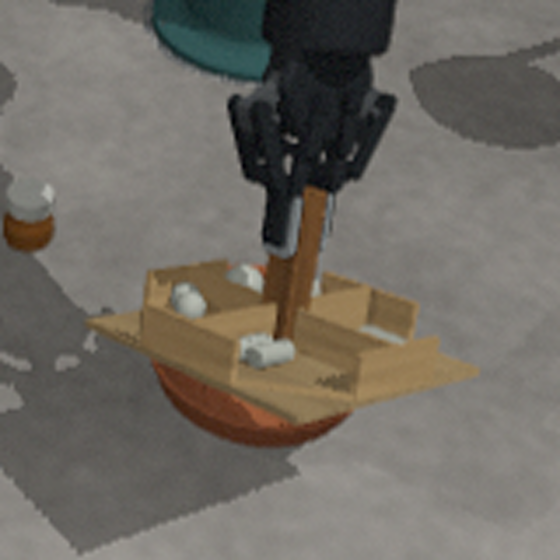

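View pics/w7.png

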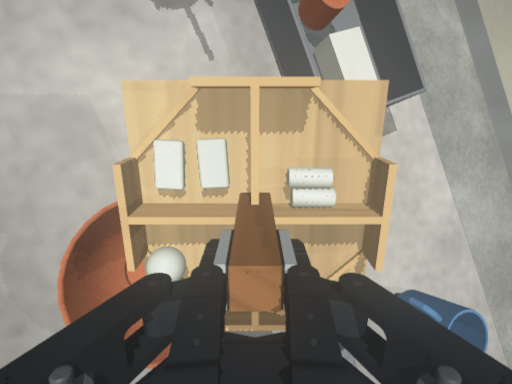

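arm_command --steps '[0,0,0,0.2,0.2,0,0,0,0,0,0.2,0.2,0,0,0,0,0,0.2,0.2,0,0,0,0,0,0.2,0.2,0,0,0,0,0,0.2,0.2,0,0,0,0,0,0.2,0.2,0,0,0,0,0,0.2,0.2,0,0,0,0,0,0.2,0.2,0,0,0,0,0,0.2,0.2,0,0,0,0,0,0.2,0.2,0,0]'

```text
time: 17.08
tool_pos: [0.541, 0.2578, 0.228]
tcp_rot: [-2.542, 0.427, -0.835]
wrist_force: [-0.1, 1.0, -6.1]
width: 0.248
```

```bash
python3 snap.py 8 top scene wrist
```

```text
t 17.075 p [0.541  0.2578 0.228 ] xaz -28.06 z [ 0.6174  0.2998 -0.7272] q [ 0.373 -0.244  2.326  0.179  0.31   0.557] F [-0.06  1.   -6.07] w 0.248
lean 43.35
```

View pics/t8z.png

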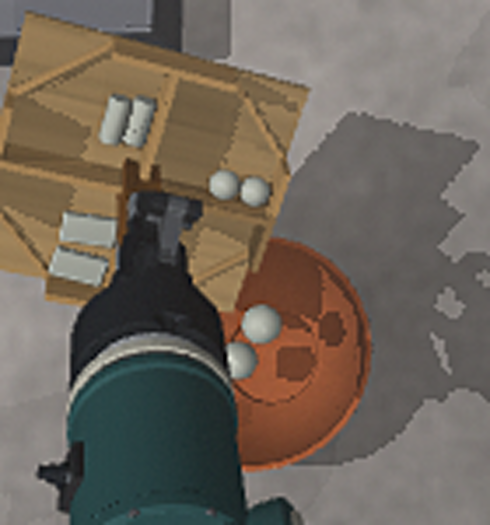

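View pics/s8z.png

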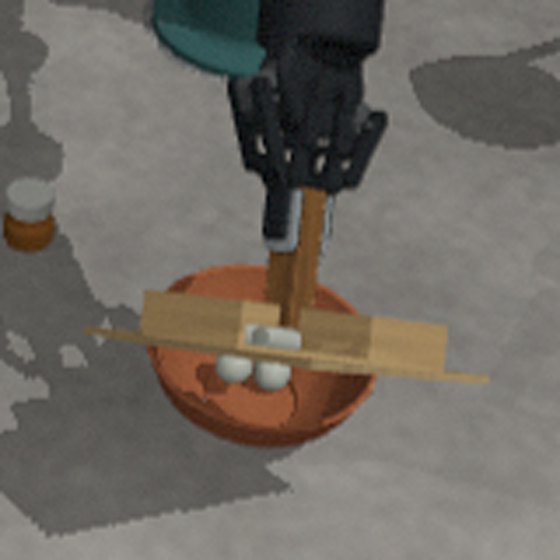

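View pics/w8.png

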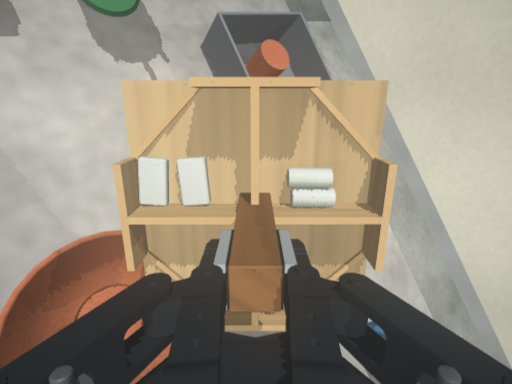

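arm_command --steps '[0,0,0,-0.1,-0.1,0,0,0,0,0,-0.2,-0.2,0,0,0,0,0,-0.3,-0.3,0,0,0,0,0,-0.4,-0.4,0,0,0,0,0,-0.4,-0.4,0,0,0,0,0,-0.4,-0.4,0,0,0,0,0,-0.4,-0.4,0,0,0,0,0,-0.4,-0.4,0,0,0,0,0,-0.4,-0.4,0,0,0,0,0,-0.4,-0.4,0,0]'

```text
time: 18.48
tool_pos: [0.5428, 0.2585, 0.2294]
tcp_rot: [-2.939, 0.495, -0.309]
wrist_force: [0.4, -0.5, -4.7]
width: 0.246
```

arm_command --steps '[0,0,0,-0.4,-0.4,0,0,0,0,0,-0.35,-0.35,0,0,0,0,0,-0.3,-0.3,0,0,0,0,0,-0.25,-0.25,0,0,0,0,0,-0.15,-0.15,0,0,0,0,0,-0.12,-0.12,0,0,0,0,0,-0.08,-0.08,0,0,0,0,0,-0.05,-0.05,0,0,0,0,0,0,0,0,0,0,0,0,0,0,0,0]'

```text
time: 19.73
tool_pos: [0.5413, 0.258, 0.2282]
tcp_rot: [-3.098, 0.521, -0.0]
wrist_force: [-0.4, 0.1, -5.4]
width: 0.244
```

```bash
python3 snap.py 9 top scene
python3 - <<'E'
from h import *
from workcell import bot
s=bot.read_state();M=R.from_rotvec(s["tcp_rot"]).as_matrix()
Z=M.copy()
# rotvec (tool frame) to get to pure down keeping x azimuth
az=np.arctan2(M[1,0],M[0,0]);D=np.array([[np.cos(az),np.sin(az),0],[np.sin(az),-np.cos(az),0],[0,0,-1]]).T.T
print(np.degrees(R.from_matrix(M.T@D).as_rotvec())/6)
E
```

```text
t 19.725 p [0.5413 0.258  0.2282] xaz -19.09 z [ 1.e-04  1.e-04 -1.e+00] q [0.403 0.134 1.79  0.    1.217 0.736] F [-0.41  0.08 -5.39] w 0.244
lean 0.01
[-7.87396278e-04 -1.07296037e-03  4.42359813e-08]
```

View pics/t9.png

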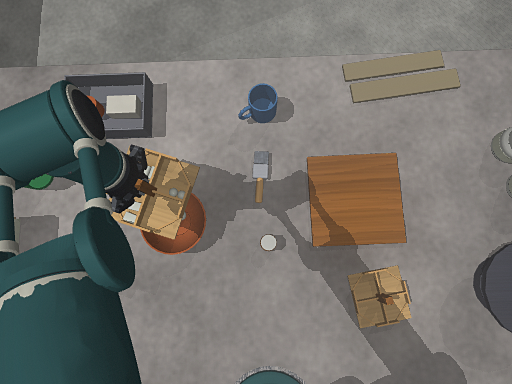

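View pics/s9.png

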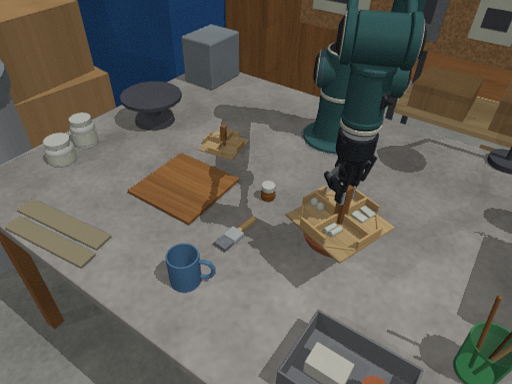

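arm_command --steps '[0,0,-0.1,0,0,-0.15,0,0,0,-0.2,0,0,-0.35,0,0,0,-0.2,0,0,-0.5,0,0,0,-0.1,0,0,-0.6,0,0,0,0,0,0,-0.6,0,0,0,0,0,0,-0.5,0,0,0,0,0,0,-0.35,0,0,0,0,0,0,-0.2,0,0,0,0,0,0,-0.13,0,0,0,0,0,0,0,0]'

```text
time: 21.08
tool_pos: [0.5413, 0.258, 0.2462]
tcp_rot: [3.141, 0.033, -0.0]
wrist_force: [-0.5, 0.6, -5.7]
width: 0.248
```

Run:
```python
from h import *
from workcell import bot
s=bot.read_state();rep(s)
print(plan((.530,-.240,.24),np.radians(1.2),s))
```

```text
t 21.075 p [0.5413 0.258  0.2462] xaz 1.2 z [-1.e-04 -0.e+00 -1.e+00] q [ 0.403  0.122  1.77  -0.     1.25   0.382] F [-0.53  0.6  -5.67] w 0.248
[-0.72449601 16.58929824  0.20551423]
```

arm_command --steps '[0,0.1,0,0,0,0,0,0,0.25,0,0,0,0,0,-0.02,0.4,0,0,0,0,0,-0.03,0.55,0,0,0,0,0,-0.03,0.7,0,0,0,0,0,-0.04,0.8,0,0,0,0,0,-0.04,0.8,0,0,0,0,0,-0.04,0.8,0,0,0,0,0,-0.04,0.8,0,0,0,0,0,-0.04,0.8,0,0,0,0,0]'

```text
time: 22.32
tool_pos: [0.5363, 0.0757, 0.2463]
tcp_rot: [3.141, 0.031, 0.0]
wrist_force: [-0.0, -0.1, -5.1]
width: 0.242
```

arm_command --steps '[-0.04,0.8,0,0,0,0,0,-0.04,0.8,0,0,0,0,0,-0.04,0.8,0,0,0,0,0,-0.04,0.8,0,0,0,0,0,-0.04,0.8,0,0,0,0,0,-0.04,0.8,0,0,0,0,0,-0.04,0.8,0,0,0,0,0,-0.04,0.8,0,0,0,0,0,-0.03,0.7,0,0,0,0,0,-0.03,0.6,0,0,0,0,0]'

```text
time: 23.58
tool_pos: [0.5297, -0.1549, 0.2463]
tcp_rot: [3.141, 0.031, 0.0]
wrist_force: [-0.2, -0.2, -5.1]
width: 0.245
```

arm_command --steps '[-0.02,0.5,0,0,0,0,0,-0.02,0.5,0,0,0,0,0,-0.02,0.45,0,0,0,0,0,-0.02,0.4,0,0,0,0,0,-0.02,0.35,0,0,0,0,0,0,0.3,0,0,0,0,0,0,0.22,0,0,0,0,0,0,0.15,0,0,0,0,0,0,0,0,0,0,0,0,0,0,0,0,0,0,0]'

```text
time: 24.82
tool_pos: [0.5289, -0.2392, 0.2461]
tcp_rot: [-3.141, -0.033, 0.0]
wrist_force: [1.0, -0.2, -4.5]
width: 0.245
```

```bash
python3 snap.py 10 wrist top
python3 - <<'E'
from h import *
from workcell import bot
s=bot.read_state()
print(plan((.530,-.240,.0935),np.radians(1.2),s))
E
```

```text
t 24.825 p [ 0.5289 -0.2392  0.2461] xaz 1.2 z [-1.e-04  3.e-04 -1.e+00] q [-0.468  0.086  1.81   0.     1.246 -0.489] F [ 1.03 -0.24 -4.55] w 0.245
lean 0.02
[0.03670205 0.02903978 5.08940008]
```

View pics/w10.png

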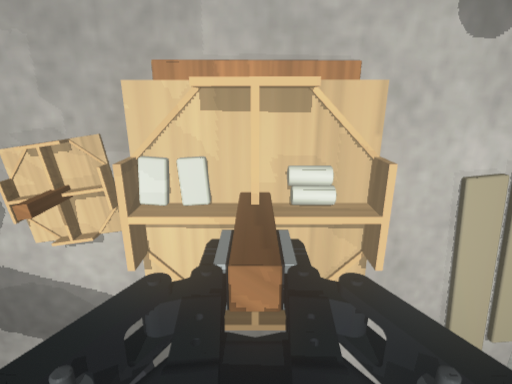

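View pics/t10.png

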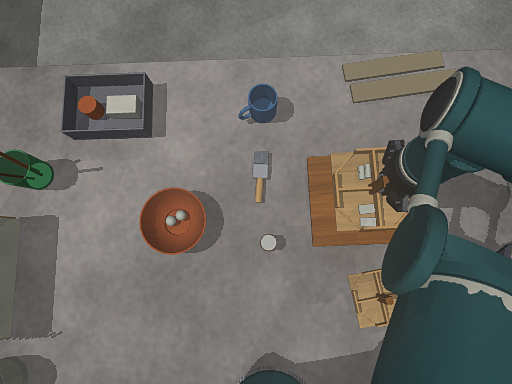

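arm_command --steps '[0.03,0.03,0.2,0,0,0,0,0,0,0.5,0,0,0,0,0,0,0.8,0,0,0,0,0,0,0.8,0,0,0,0,0,0,0.8,0,0,0,0,0,0,0.7,0,0,0,0,0,0,0.5,0,0,0,0,0,0,0.3,0,0,0,0,0,0,0.2,0,0,0,0,0,0,0.1,0,0,0,0]'

```text
time: 26.18
tool_pos: [0.5301, -0.2405, 0.0994]
tcp_rot: [3.141, 0.033, 0.001]
wrist_force: [-0.2, 0.6, -5.1]
width: 0.242
```

```bash
python3 snap.py 11
python3 - <<'E'
from h import *
from workcell import bot
s=bot.read_state()
print(plan((.530,-.240,.0935),np.radians(1.2),s))
E
```

```text
t 26.175 p [ 0.5301 -0.2405  0.0994] xaz 1.19 z [ 6.e-04 -3.e-04 -1.e+00] q [-0.469  0.222  1.942 -0.     0.976 -0.489] F [-0.18  0.61 -5.13] w 0.242
lean 0.04
[-0.00391111 -0.01666958  0.1958404 ]
```

arm_command --steps '[0,0,0.06,0,0,0,0,0,0,0.06,0,0,0,0,0,0,0.04,0,0,0,0,0,0,0.03,0,0,0,0,0,0,0.01,0,0,0,0,0,0,0,0,0,0,0,0,0,0,0,0,0,0]'

```text
time: 27.05
tool_pos: [0.5298, -0.2403, 0.0932]
tcp_rot: [-3.141, -0.033, -0.0]
wrist_force: [0.2, 0.5, -5.3]
width: 0.244
```

```bash
python3 snap.py 12 scene
```

```text
t 27.05 p [ 0.5298 -0.2403  0.0932] xaz 1.19 z [ 0.  0. -1.] q [-0.469  0.23   1.947  0.     0.965 -0.489] F [ 0.19  0.49 -5.32] w 0.244
lean 0.0
```

arm_command --steps '[0,0,0.02,0,0,0,0,0,0,0.02,0,0,0,0,0,0,0,0,0,0,0]'

```text
time: 27.48
tool_pos: [0.5299, -0.2405, 0.0932]
tcp_rot: [3.141, 0.033, 0.0]
wrist_force: [-3.5, 1.3, 5.6]
width: 0.241
```

arm_command --steps '[0,0,-0.01,0,0,0,0,0,0,0,0,0,0,0.26,0,0,0,0,0,0,0.3,0,0,0,0,0,0,0.4,0,0,0,0,0,0,0.5,0,0,0,0,0,0,0.7,0,0,0,0,0,0,0.9,0,0,0,0,0,0,1,0,0,0,0,0,0,1]' --squeeze 20

```text
time: 28.6
tool_pos: [0.5298, -0.2403, 0.0923]
tcp_rot: [3.141, 0.033, 0.0]
wrist_force: [-0.5, 0.8, -0.2]
width: 0.996
```

```bash
python3 snap.py 13 wrist
```

```text
t 28.6 p [ 0.5298 -0.2403  0.0923] xaz 1.19 z [ 0. -0. -1.] q [-0.469  0.231  1.947 -0.     0.963 -0.489] F [-0.48  0.78 -0.21] w 0.996
lean 0.0
```

View pics/w13.png

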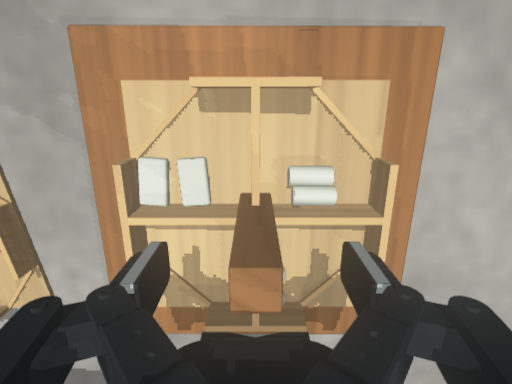

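arm_command --steps '[0,0,-0.4,0,0,0,1,0,0,-1,0,0,0,1,0,0,-1,0,0,0,1,0,0,-1,0,0,0,1,0,0,-1,0,0,0,1,0,-1,-1,0,0,0,1,0,-1,-1,0,0,0,1,0,-0.5,-0.5,0,0,0,1,0,0,0,0,0,0,1,0,0,0,0,0,0,1]'

```text
time: 29.9
tool_pos: [0.5277, -0.1658, 0.298]
tcp_rot: [-3.141, -0.033, 0.003]
wrist_force: [-0.3, -0.7, -0.9]
width: 0.996
```

```bash
python3 snap.py 14 top scene;  python3 - <<'E'
from h import *
from workcell import bot
s=bot.read_state()
c=bot.read_camera("wrist");cv2.imwrite("pics/w14.png",c["img"][:,:,::-1])
cv2.imwrite("pics/w14z.png",cv2.resize(c["img"][80:280,150:350,::-1],None,fx=3,fy=3,interpolation=cv2.INTER_CUBIC))
T=np.eye(4);T[:3,:3]=R.from_rotvec(s["tcp_rot"]).as_matrix();T[:3,3]=s["tool_pos"]
np.savez("w14.npz",img=c["img"],camera_matrix=c["camera_matrix"],pose=T@c["T_tool_cam"])
E
```

```text
t 29.9 p [ 0.5277 -0.1658  0.298 ] xaz 1.19 z [-0.0019  0.     -1.    ] q [-3.490e-01  5.000e-03  1.799e+00 -1.000e-03  1.340e+00 -3.700e-01] F [-0.28 -0.71 -0.93] w 0.996
lean 0.11
```

View pics/w14z.png

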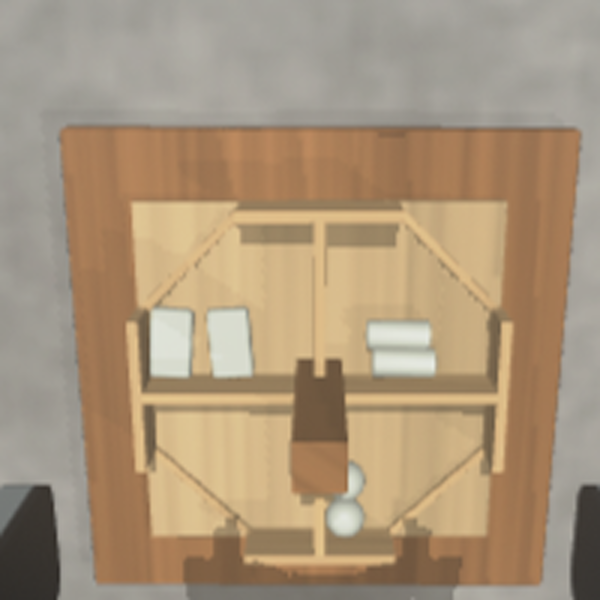

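View pics/t14.png

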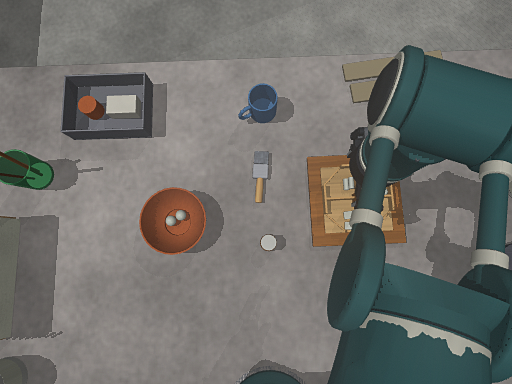

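View pics/s14.png

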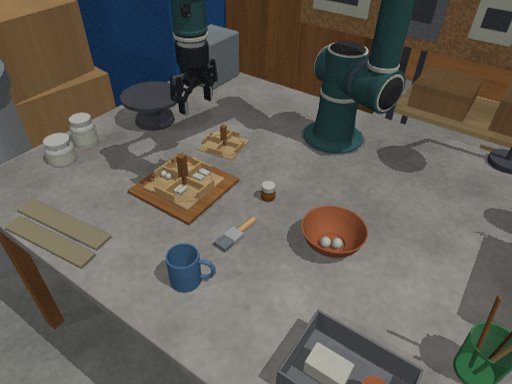

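Run:
```python
from h import *
t=np.load("w14.npz");Z=lambda p:(150+p[0]/3-.33,80+p[1]/3-.33)
for pts,z in ([(61,127),(581,130),(542,583),(96,583)],.014),([(131,201),(507,201),(490,536),(151,536)],.019):
    q=np.array([onz(t,Z(p),z)[:2] for p in pts]);print(q.mean(0),np.linalg.norm(q-np.roll(q,1,0),axis=1).round(4),np.degrees(np.arctan2(*(q[1]-q[0])[::-1])).round(1))
from workcell import bot
print(bot.finish_job())
```

```text
[ 0.53055908 -0.24047287] [0.2395 0.238  0.2376 0.2396] 0.8
[ 0.53053096 -0.24102243] [0.1749 0.1741 0.1746 0.1767] 1.2
the job is handed in; nothing more can be done
None
```

The task is done and handed in, at about 30 s on the robot's clock. I lifted the tray by its post and leaned it about 43° towards the large-ball corner over the bowl. I then levelled it, set it on the board and let go.

- **Large balls:** the top and scene pictures after release show both in the bowl.
- **Other pieces:** both small balls, both rods and both chips are in their own bays.
- **Tray position:** the last wrist picture puts the tray's centre within about 1 mm of the board's. It is flat and within about 0.5° of the board's sides.
- **Bystanders:** the jar, brush and mug look unmoved, by eye in the pictures.
- **Forces and contact:** the highest wrist reading I saw was about 7 N, as the tray touched down. The gripper is open and clear of everything.

No check failed. The one disagreement was early on: the scene camera placed the board about 8 mm away from the other two cameras. I relied on the wrist and top views, which agreed to about 1 mm.

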